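# Sort the prep bench into its trays

### The job

Sort what lies on the work table in front of you by kind (the similar things by the sinks are not meant): stand the salt shaker and the spice jar upright in the deep two-bay caddy, one in each bay (either way round); put the two pastry rings flat in the shallow two-bay tray, the large ring in its large bay and the small ring in its small bay; and lay the nail brush flat, bristles down, in the undivided tray. Everything must lie on the floor of its bay, let go of and at rest, and the kitchen timer and the pink tub must stay where they are.

Things in the scene. Friction and masses are not known exactly. Their poses are not given: they have to be found in the camera images.
- salt_mid (a point): loose glass salt shaker with a domed grey metal top, round, 44 mm in diameter and 90 mm tall, standing upright. Point: its centre, 45 mm above its underside; z is its upright axis.
- pepper_mid (a point): loose glass spice jar with a yellow ribbed screw cap (cap about 44 mm in diameter, over the top 20 mm), body 45 x 44 mm, 100 mm tall, standing upright. Point: its centre, 50 mm above its underside; z is its upright axis.
- ring_l_mid (a point): loose large pastry ring (open tinned ring cutter), 65 mm in outside diameter at the widest, 42 mm tall, standing on the table with its axis upright. Point: its centre, 21 mm above its underside; z is its axis. Can be gripped across its outside.
- ring_s_mid (a point): loose small pastry ring (open tinned ring cutter), 53 mm in outside diameter at the widest, 42 mm tall, standing with its axis upright. Point: its centre, 21 mm above its underside; z is its axis. Can be gripped across its outside.
- brush_mid (a point): loose green oval nail brush lying bristles down, 30 mm wide (its x), 85 mm long (its y), 22 mm tall. Point: its centre, 11 mm above its underside; z is up.
- caddy: deep two-bay caddy of grey plastic, fixed to the table: 78 mm (its x) by 152 mm (its y) outside, walls 45 mm high and 4 mm thick, floor 4 mm thick. Two equal bays, 70 x 70 mm inside, open at the top, centred at y = +37 mm and y = -37 mm, x = 0. Origin: centre of its underside on the table; z up.
- ring_tray: shallow two-bay steel tray, fixed to the table: 94 mm (its x) by 168 mm (its y) outside, walls 15 mm high and 4 mm thick, floor 4 mm thick. Large bay 86 x 86 mm inside, centred at y = +37 mm, x = 0; small bay 86 mm (x) by 70 mm (y) inside, centred at y = -45 mm, x = 0. Origin: centre of its underside on the table; z up.
- brush_tray: shallow undivided tray of grey plastic, fixed to the table: 104 mm (its x) by 150 mm (its y) outside, 96 x 142 mm inside, walls 14 mm high and 4 mm thick, floor 4 mm thick. Origin: centre of its underside on the table; z up.
- timer_mid (a point): bystander, not to be moved: loose round wind-up kitchen timer, 65 mm in diameter, 46 mm tall, red upper half. Point: its centre, 23 mm above its underside.
- tub_mid (a point): bystander, not to be moved: loose round food tub with a pink lid, 109 mm in diameter, 46 mm tall. Point: its centre, 23 mm above its underside.
There are look-alikes about, which are no part of the job. What is shaped like the part that bears ring_l_mid but blue or turquoise is not meant.

How it is judged:
By the outcome, as a careful person would: the job done as asked, in the order asked, and still so for the second after the job is handed in, with the robot touching nothing.
It also fails if it takes over 136 s, if anything falls off the work surface, if the arm or the gripper's body presses on something with over 40 N, if the wrist force passes 120 N, or if a joint passes its speed limit or range.

### The arm

A 6-joint arm with a two-finger parallel gripper is mounted at the origin on a cart in front of the work surface, level with it; the furniture and walls round the work are solid. World frame = base frame: x ahead of the robot, y to its left, z up, the work surface at z = 0. Lengths are in m, angles in rad, forces in N, time in s.
With the tool pointing down it reaches from about 0.25 to 0.775 m from the base axis. Payload 4 kg.
Tool frame: the origin (TCP) lies at the very end of the fingers, on their centre line; the grasp point (between the pads) lies 19 mm behind it; z points along the fingers, y is the direction in which the jaws open and shut (so a half turn about z gives the same grasp; the last joint's range is limited). The gripper opens to 94 mm and grips with 3 to 60 N. Pads are 16 mm wide; open, the fingers measure 119 mm over their backs; the gripper's body (75 mm by 177 mm) begins 78 mm behind the grasp point.
Start: joints at [-1.314, 0.087, 1.371, -0, 1.684, -0.103], TCP at [0.194, -0.515, 0.206] pointing down, gripper open.
Joint ranges: [-3.1, 3.1], [-0.76, 2.03], [0.27, 2.55], [-1.08, 4.22], [0.17, 2.65], [-2.57, 2.57]. Speed limits (rad/s): [2.79, 2.79, 3.14, 3.14, 3.14, 3.14].

### API

Orientations are given as a unit quaternion [x, y, z, w].
In Python, from rig import r gives the robot as it stands.
- The arm moves only by the shell command python3 -m creep 'ROWS'. ROWS is JSON, a list that holds one entry, the list of rows, each a list of 7 numbers: the shift along the tool's x, y, z in m, then the turn, a rotation vector about the tool's x, y, z in degrees, then the finger opening in m, from 0 to 0.094. A call has exactly 8 rows; each row shifts and turns the pose as measured when the row begins, along the tool's axes as they then stand; what a row does not reach is not made up. A row lasts 1/8 s, in which the tool goes at most 62.5 mm and 10.7 degrees, less where a joint would pass 70% of its speed; a pose out of reach is approached as far as the arm can. A call with a gripper value outside its range is refused whole. The fingers move at their own pace and stop on an object; the grip force is fixed at half the most. Time passes only in rows, so rows that do not move let the fingers close, or fill a call up. It gives the time, the measured TCP pose, the force and the opening at its end, in the units of the state.
- r.observe(): the state, without advancing time (a new reading comes with each control period).
- r.get_image(name): name is "scene" or "top"; returns the picture (400x640x3 uint8, red, green, blue); there is no depth.
- r.camera_info(name): a dict with "fx", "fy", "cx", "cy" (pixels), "dist_coeffs" ([k1, k2, p1, p2, k3] as OpenCV has them; the pictures are not rectified), "extrinsics" (4x4, takes a point from camera to world coordinates). Camera axes: x right, y down, z forward; pixel columns grow to the right and rows downward; lengths in m; the calibration is good to about 2 mm. A picture is of the moment at which its call begins. camera_info takes no time and is no camera call.
- r.hand_in(): hands the job in, once; it reports no verdict.
The state is a dict: "t": time; "q": joint angles; "dq": joint speeds; "joint_efforts": joint torques, N m; "tool_pos": TCP position; "ee_rot": TCP orientation; "contact_force": force on the tool from outside, world axes, zero at the start; "torque": the same for the moment, N m; "opening": finger opening in m.
Only numpy, scipy, OpenCV 4.12 (cv2) and the standard library are available. Lean on these libraries where they do the work, as an engineer would, in place of code of your own. Each camera call takes 0.05 s, during which the arm holds its last target. There are 200 camera calls.

## Working session

There is one attempt and no reset: what is moved stays moved. The work goes in short steps, Python scripts to look and compute and a shell command to move; the robot and the scene stay as the last step left them, time stands still between calls to the robot, and variables do not carry over. Pictures are saved under pics/ and viewed, about 12 in all and at most 16, crops included, and the job is handed in when it is done.

```bash
mkdir -p pics; ls; python3 - <<'E'
from rig import r
import cv2,numpy as np
for n in("scene","top"):
    cv2.imwrite(f"pics/{n}0.png",r.get_image(n)[:,:,::-1])
    c=r.camera_info(n);print(n,c)
o=r.observe();print(o)
E
```

```text
pics
scene {'fx': 463.2302923593985, 'fy': 463.2302923593985, 'cx': 306.61692300208813, 'cy': 193.52452365926524, 'dist_coeffs': array([-0.03569735,  0.        ,  0.        ,  0.        ,  0.        ]), 'extrinsics': array([[ 0.52858208, -0.3550088 ,  0.77108348, -0.69204438],
       [-0.84840169, -0.19037334,  0.49393578, -0.76626631],
       [-0.02855781, -0.91527414, -0.401818  ,  0.67201946],
       [ 0.        ,  0.        ,  0.        ,  1.        ]])}
top {'fx': 457.4305915120743, 'fy': 457.4305915120743, 'cx': 320.8202897637694, 'cy': 191.48305764880936, 'dist_coeffs': array([-0.13568386,  0.        ,  0.        ,  0.        ,  0.        ]), 'extrinsics': array([[-0.02742697, -0.98088671,  0.19263704,  0.15358365],
       [-0.99956144,  0.0290638 ,  0.00567569, -0.0247792 ],
       [-0.01116597, -0.19239689, -0.98125367,  1.73379436],
       [ 0.        ,  0.        ,  0.        ,  1.        ]])}
{'t': 0.1, 'q': array([-1.31410773e+00,  8.79296181e-02,  1.37208102e+00, -1.00313594e-05,
        1.68361904e+00, -1.03104687e-01]), 'dq': array([-5.11983719e-04, -1.15278057e-03, -4.04938223e-03,  1.86159729e-05,
        1.23013497e-03, -1.62386265e-04]), 'joint_efforts': array([ 2.12919527e-03, -3.41249728e+01, -3.03302336e+01,  7.20627070e-02,
        3.03701707e-02, -9.15295641e-05]), 'tool_pos': array([ 0.19350855, -0.51430762,  0.20440593]), 'ee_rot': array([ 9.83861781e-01,  1.78927242e-01, -8.31061165e-05, -1.01512491e-03]), 'contact_force': array([-0.57730265, -0.0472354 , -0.60250447]), 'torque': array([-0.04372191, -0.00015698,  0.01805783]), 'opening': 0.09365323292145764}
```

View pics/scene0.png

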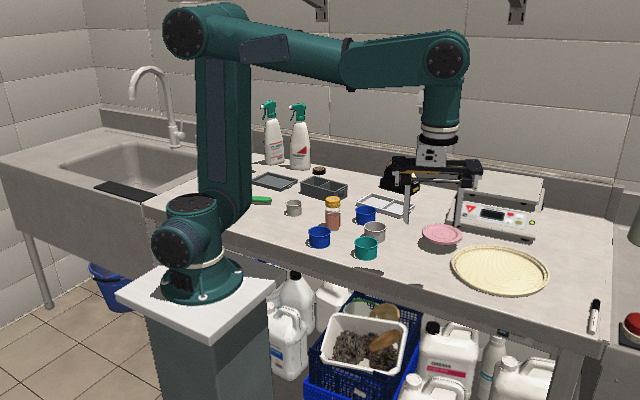

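View pics/top0.png

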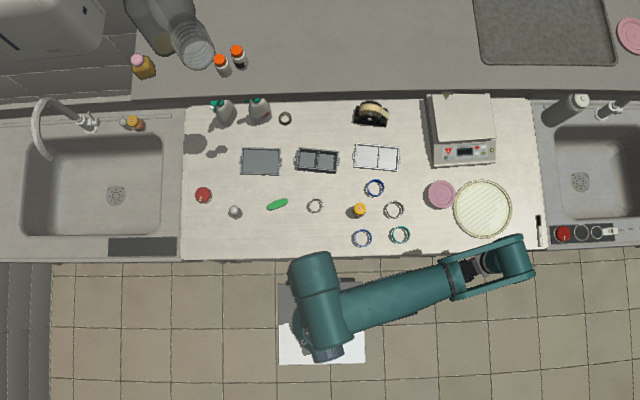

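The top view shows, left to right: timer (203,195), salt (235,212), brush (277,204), a plain ring (315,206), jar (360,210) and a plain ring (393,210). Blue and turquoise rings are at (374,187), (362,238) and (400,235); they are not meant. The trays are at (261,161) brush, (316,159) caddy and (376,157) ring tray. I'll enlarge this area to confirm.

```bash
cat > h.py <<'E'
import cv2,numpy as np
from rig import r
from scipy.spatial.transform import Rotation as R
def ray(n,uv,z):
    c=r.camera_info(n);K=np.array([[c['fx'],0,c['cx']],[0,c['fy'],c['cy']],[0,0,1]])
    p=cv2.undistortPoints(np.array(uv,float).reshape(-1,1,2),K,np.array(c['dist_coeffs']))[:,0]
    E=np.array(c['extrinsics']);d=np.c_[p,np.ones(len(p))]@E[:3,:3].T;o=E[:3,3]
    return o+d*((np.atleast_1d(z)-o[2])/d[:,2])[:,None]
def proj(n,P):
    c=r.camera_info(n);K=np.array([[c['fx'],0,c['cx']],[0,c['fy'],c['cy']],[0,0,1]])
    W=np.linalg.inv(np.array(c['extrinsics']))
    return cv2.projectPoints(np.array(P,float).reshape(-1,1,3),cv2.Rodrigues(W[:3,:3])[0],W[:3,3],K,np.array(c['dist_coeffs']))[0][:,0]
def crop(n,f,u0,v0,w,h,s,im=None):
    im=r.get_image(n)[:,:,::-1] if im is None else im
    cv2.imwrite(f"pics/{f}.png",cv2.resize(im[v0:v0+h,u0:u0+w],None,fx=s,fy=s,interpolation=cv2.INTER_CUBIC))
def go(x,y,z,yaw=None):
    """delta in tool axes (m, deg) to reach TCP x,y,z with tool y axis along yaw (deg, mod 180), pointing down"""
    o=r.observe();T=R.from_quat(o['ee_rot']);p=o['tool_pos']
    d=T.inv().apply(np.array([x,y,z])-p)
    m=T.as_matrix();cy=np.degrees(np.arctan2(m[1,1],m[0,1]))
    if yaw is None: yaw=cy
    a=(yaw-cy+90)%180-90;yw=np.radians(cy+a)
    yv=np.array([np.cos(yw),np.sin(yw),0]);zv=np.array([0,0,-1.]);xv=np.cross(yv,zv)
    G=R.from_matrix(np.c_[xv,yv,zv])
    print('t',round(o['t'],2),'p',p.round(4),'yaw',cy.round(1),'q',o['q'].round(2),'d mm',(d*1000).round(1),'rot',np.degrees((T.inv()*G).as_rotvec()).round(1))
E
python3 - <<'E'
from h import *
im=cv2.imread("pics/top0.png")
crop("top","c1",180,135,250,120,3.2,im)
E
```

```text
(no output)
```

View pics/c1.png

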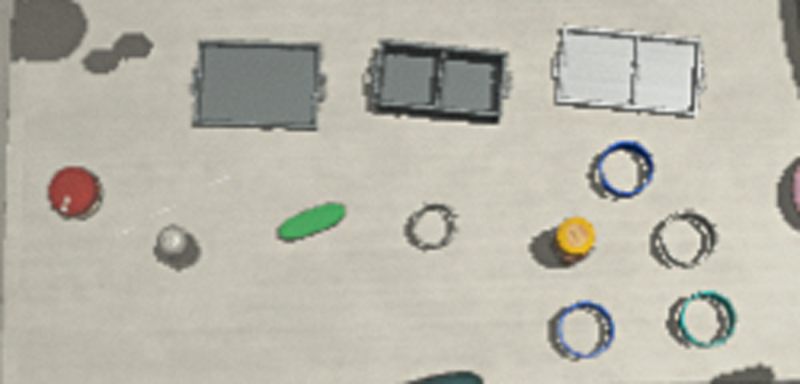

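```bash
python3 - <<'E'
from h import *
f=lambda l:[(180+a/3.2-.34,135+b/3.2-.34) for a,b in l]
for nm,z,l in [("timer",.046,[(74,191)]),("salt",.088,[(172,239)]),("brush",.022,[(312,222),(279,234),(345,207)]),("ringS",.042,[(433,225),(409,225),(457,225)]),("jar",.1,[(576,237)]),("ringL",.042,[(686,238),(655,238),(717,238)]),
 ("blue1",.042,[(625,167)]),("blue2",.042,[(585,328)]),("turq",.042,[(707,318)]),
 ("btray",.014,[(199,41),(320,43),(319,127),(193,125)]),("caddy",.045,[(380,40),(509,50),(500,110),(372,100)]),("rtray",.015,[(561,27),(702,40),(696,115),(555,102),(635,33),(632,108)])]:
    P=ray("top",f(l),z);print(nm,P[:,:2].round(4).tolist(),'mean4',P[:4,:2].mean(0).round(4))
E
```

```text
timer [[0.4871, 0.4339]] mean4 [0.4871 0.4339]
salt [[0.4195, 0.3069]] mean4 [0.4195 0.3069]
brush [[0.4459, 0.1524], [0.4326, 0.1919], [0.4629, 0.1129]] mean4 [0.4471 0.1524]
ringS [[0.4349, 0.0083], [0.4357, 0.0364], [0.434, -0.0198]] mean4 [0.4349 0.0083]
jar [[0.4067, -0.1539]] mean4 [ 0.4067 -0.1539]
ringL [[0.4106, -0.2875], [0.4117, -0.251], [0.4094, -0.324]] mean4 [ 0.4106 -0.2875]
blue1 [[0.4975, -0.22]] mean4 [ 0.4975 -0.22  ]
blue2 [[0.3089, -0.1644]] mean4 [ 0.3089 -0.1644]
turq [[0.316, -0.3068]] mean4 [ 0.316  -0.3068]
btray [[0.6768, 0.2909], [0.6691, 0.1416], [0.5635, 0.1437], [0.5708, 0.2973]] mean4 [0.6201 0.2184]
caddy [[0.6612, 0.0663], [0.644, -0.088], [0.5703, -0.0747], [0.5872, 0.0771]] mean4 [ 0.6157 -0.0048]
rtray [[0.6801, -0.1538], [0.6588, -0.3259], [0.5646, -0.3126], [0.5857, -0.1425], [0.6699, -0.2441], [0.5755, -0.2354]] mean4 [ 0.6223 -0.2337]
```

```bash
cat > ov.py <<'E'
from h import *
S={}
def box(x,y,yaw,hx,hy,z,cx=0,cy=0):
    c,s=np.cos(np.radians(yaw)),np.sin(np.radians(yaw));p=np.array([(a*hx+cx,b*hy+cy) for a,b in((1,1),(1,-1),(-1,-1),(-1,1))])@np.array([[c,s],[-s,c]])+[x,y]
    return np.c_[p,np.full(4,z)]
def circ(x,y,rad,z):
    t=np.linspace(0,2*np.pi,40);return np.c_[x+rad*np.cos(t),y+rad*np.sin(t),np.full(40,z)]
def overlay(im,n,shapes,u0,v0,w,h,s,f):
    g=cv2.resize(im[v0:v0+h,u0:u0+w],None,fx=s,fy=s,interpolation=cv2.INTER_CUBIC)
    for P in shapes:
        q=(proj(n,P)-[u0,v0]+.5)*s-.5
        cv2.polylines(g,[np.round(q*8).astype(int)],True,(0,0,255),1,cv2.LINE_AA,3)
    cv2.imwrite(f"pics/{f}.png",g)
C=(.6155,-.0048,-6.5);T=(.6215,-.2337,-7);B=(.6205,.218,-2.9)
sh=[box(*C,.039,.076,.045),box(*C,.035,.035,.004,0,.037),box(*C,.035,.035,.004,0,-.037),
 box(*T,.047,.084,.015),box(*T,.043,.043,.004,0,.037),box(*T,.043,.035,.004,0,-.045),box(*B,.052,.075,.014),box(*B,.052,.075,0),
 circ(.4349,.0083,.0265,.042),circ(.4349,.0083,.0265,0),circ(.4106,-.2875,.0325,.042),circ(.4106,-.2875,.0325,0),circ(.4067,-.1539,.022,.1),circ(.4067,-.1539,.022,0),
 circ(.4195,.3069,.022,.075),circ(.4195,.3069,.022,0),box(.4465,.1524,-21,.015,.0425,.022)]
E
python3 - <<'E'
from ov import *
overlay(cv2.imread("pics/top0.png"),"top",sh,222,140,194,88,4.1,"o1")
E
```

```text
(no output)
```

View pics/o1.png

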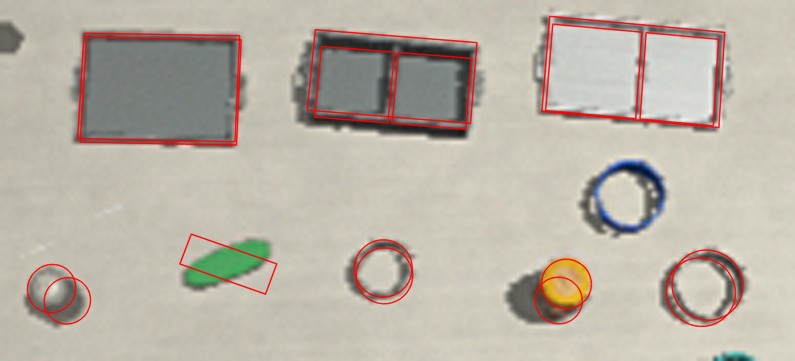

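Overlay agrees within a few pixels. The small ring is the plain one at (315,206) and the large is the plain one at (393,210), 65 mm vs 53 mm measured. The brush yaw sign needs flipping to +21°. I'll work in the order asked, starting with the salt.

```bash
python3 -c "
from h import *
go(.4195,.3069,.17,-69.4)"; python3 -m creep --help 2>&1 | head -5
```

```text
t 0.1 p [ 0.1935 -0.5143  0.2044] yaw -69.4 q [-1.31  0.09  1.37 -0.    1.68 -0.1 ] d mm [ 500.6 -689.    35.9] rot [-0.1 -0.   0. ]
invalid input: not JSON, or not a number
```

```bash
python3 -m creep '[[[0.036,-0.0495,0,0,0,0,0.094],[0.036,-0.0495,0,0,0,0,0.094],[0.036,-0.0495,0,0,0,0,0.094],[0.036,-0.0495,0,0,0,0,0.094],[0.036,-0.0495,0,0,0,0,0.094],[0.036,-0.0495,0,0,0,0,0.094],[0.036,-0.0495,0,0,0,0,0.094],[0.036,-0.0495,0,0,0,0,0.094]]]'; python3 -c "
from h import *
go(.4195,.3069,.17,-69.4)"
```

```text
t: 1.1
tool_pos: [0.3247, -0.0338, 0.2017]
ee_rot: [0.985, 0.173, 0.001, -0.005]
contact_force: [1.3, -0.2, 0.1]
opening: 0.0936
t 1.1 p [ 0.3247 -0.0338  0.2017] yaw -70.0 q [-0.29 -0.43  1.82  0.01  1.76  0.93] d mm [ 205.4 -287.5   35.3] rot [-0.6 -0.2 -0.6]
```

```bash
python3 -m creep '[[[0.034,-0.048,0.005,0,0,0,0.094],[0.034,-0.048,0.005,0,0,0,0.094],[0.034,-0.048,0.005,0,0,0,0.094],[0.034,-0.048,0.005,0,0,0,0.094],[0.034,-0.048,0.005,0,0,0,0.094],[0.034,-0.048,0.005,0,0,0,0.094],[0,0,0,0,0,0,0.094],[0,0,0,0,0,0,0.094]]]'; python3 -c "
from ov import *
go(.4195,.3069,.17,-69.4)
im=r.get_image('scene')[:,:,::-1]
cv2.imwrite('pics/s2.png',im)
overlay(im,'scene',sh,220,140,200,130,4,'s2o')
"
```

```text
t: 2.1
tool_pos: [0.4162, 0.3215, 0.1703]
ee_rot: [0.984, 0.178, -0.001, -0.003]
contact_force: [-0.2, -0.5, 0.6]
opening: 0.094
t 2.1 p [0.4162 0.3215 0.1703] yaw -69.6 q [0.55 0.04 1.49 0.01 1.61 1.76] d mm [-2.  14.8  0.2] rot [-0.3  0.  -0.2]
```

View pics/s2o.png

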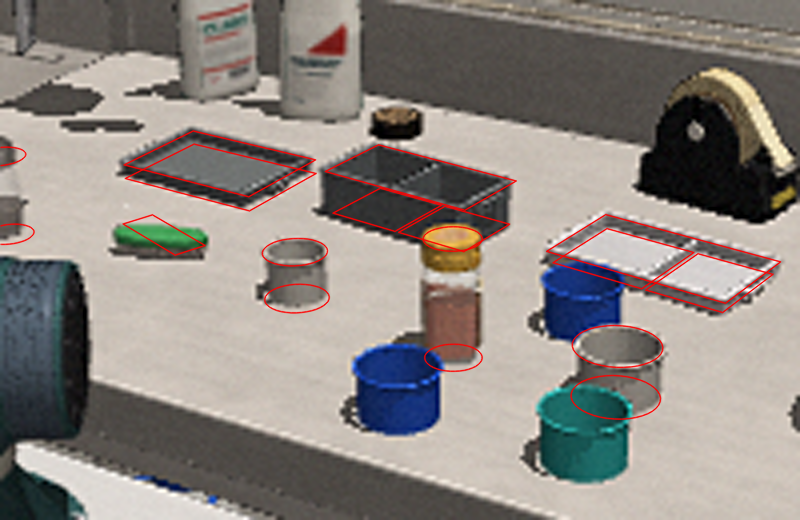

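Both cameras agree with my positions to about 2 mm: jar base at (453,357), large ring at (617,370), small ring at (295,272) in the crop. Descending on the salt.

```bash
python3 -m creep '[[[-0.002,0.015,0,0,0,0,0.094],[0,0,0.03,0,0,0,0.094],[0,0,0.031,0,0,0,0.094],[0,0,0.031,0,0,0,0.094],[0,0,0.031,0,0,0,0.094],[0,0,0,0,0,0,0.094],[0,0,0,0,0,0,0.094],[0,0,0,0,0,0,0.094]]]'; python3 -c "
from ov import *
go(.4195,.3069,.047,-69.4)
im=r.get_image('top')[:,:,::-1]; im2=r.get_image('scene')[:,:,::-1]
a=cv2.resize(im[170:240,190:290],(800,560),interpolation=cv2.INTER_CUBIC)
b=cv2.resize(im2[150:220,190:290],(800,560),interpolation=cv2.INTER_CUBIC)
cv2.imwrite('pics/g1.png',cv2.resize(np.hstack([a,b]),(800,280)))
"
```

```text
t: 3.15
tool_pos: [0.4252, 0.2944, 0.0535]
ee_rot: [0.985, 0.169, 0.007, -0.003]
contact_force: [0.6, 0.8, 1.0]
opening: 0.094
t 3.15 p [0.4252 0.2944 0.0535] yaw -70.5 q [0.49 0.08 1.68 0.   1.36 1.72] d mm [ -1.2 -13.7   6.5] rot [-0.2 -0.9 -1.1]
```

View pics/g1.png

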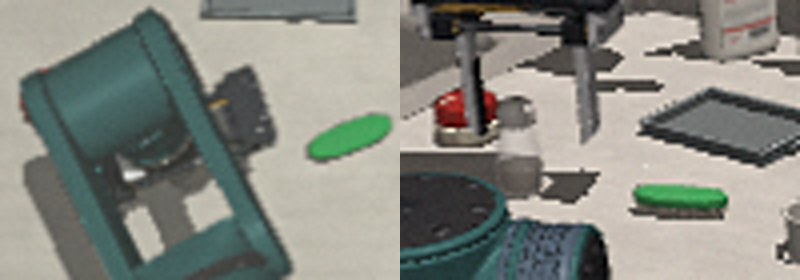

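The salt stands between the fingers, but off centre because the moves coast on. I'll correct in a gentler way.

```bash
python3 -m creep '[[[0,-0.005,0.002,0,0,0,0.094],[0,-0.004,0.002,0,0,0,0.094],[0,-0.002,0.001,0,0,0.5,0.094],[0,0,0,0,0,0,0.094],[0,0,0,0,0,0,0.094],[0,0,0,0,0,0,0.094],[0,0,0,0,0,0,0.094],[0,0,0,0,0,0,0.094]]]'; python3 -c "
from h import *
go(.4195,.3069,.047,-69.4)"
```

```text
t: 4.25
tool_pos: [0.4217, 0.3068, 0.0492]
ee_rot: [0.986, 0.166, 0.008, -0.004]
contact_force: [0.8, -0.2, -0.7]
opening: 0.0939
t 4.25 p [0.4217 0.3068 0.0492] yaw -70.9 q [0.52 0.1  1.68 0.   1.35 1.76] d mm [-2.1 -0.8  2.1] rot [-0.3 -1.  -1.5]
```

```bash
python3 -m creep '[[[-0.002,0,0.001,0,0,0,0.094],[0,0,0,0,0,0,0.02],[0,0,0,0,0,0,0.02],[0,0,0,0,0,0,0.02],[0,0,0,0,0,0,0.02],[0,0,0,0,0,0,0.02],[0,0,0,0,0,0,0.02],[0,0,0,0,0,0,0.02]]]'; python3 -c "
from h import *
go(.6197,.032,.13,-69.4)"
```

```text
t: 5.25
tool_pos: [0.4199, 0.3062, 0.0483]
ee_rot: [0.986, 0.166, 0.008, -0.004]
contact_force: [-0.5, 0.1, -0.2]
opening: 0.0352
t 5.25 p [0.4199 0.3062 0.0483] yaw -70.9 q [0.52 0.09 1.68 0.   1.35 1.76] d mm [100.7 324.  -81.6] rot [-0.3 -1.  -1.5]
```

```bash
python3 -m creep '[[[0,0,0,0,0,0,0.02],[0,0,-0.01,0,0,0,0.02],[0,0,-0.02,0,0,0,0.02],[0,0,-0.02,0,0,0,0.02],[0,0,-0.02,0,0,0,0.02],[0,0,-0.01,0,0,0,0.02],[0,0,0,0,0,0,0.02],[0,0,0,0,0,0,0.02]]]'; python3 -c "
from h import *
go(.6197,.032,.13,-69.4)
im2=r.get_image('scene')[:,:,::-1]
crop('scene','g2',180,120,130,90,5,im2)
"
```

```text
t: 6.25
tool_pos: [0.4176, 0.3046, 0.1309]
ee_rot: [0.986, 0.166, 0.007, -0.003]
contact_force: [0.6, -0.5, -1.3]
opening: 0.0354
t 6.25 p [0.4176 0.3046 0.1309] yaw -70.9 q [0.52 0.03 1.58 0.   1.52 1.76] d mm [101.9 323.7   1. ] rot [-0.2 -0.9 -1.5]
```

View pics/g2.png

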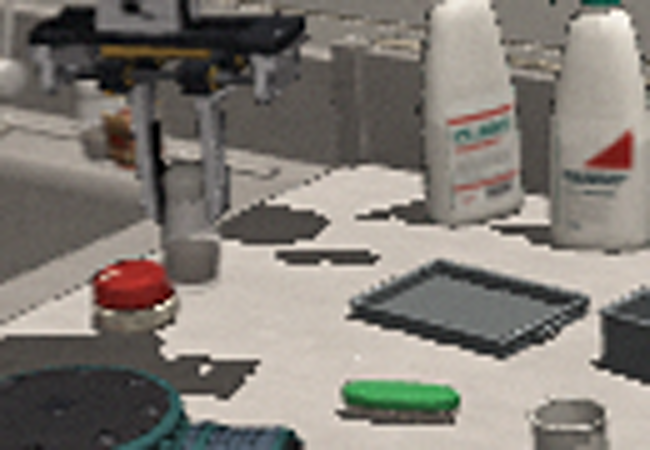

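The shaker hangs upright, gripped at its neck. Now to the caddy's left bay.

```bash
python3 -m creep '[[[0.009,0.03,0,0,0,0,0.02],[0.016,0.05,0,0,0,0,0.02],[0.016,0.05,0,0,0,0,0.02],[0.016,0.05,0,0,0,0,0.02],[0.016,0.05,0,0,0,0,0.02],[0.016,0.05,0,0,0,0,0.02],[0.007,0.02,0,0,0,0,0.02],[0.002,0.005,0,0,0,0,0.02]]]'; python3 -m creep '[[[0,0,0,0,0,-10.5,0.02],[0,0,0,0,0,-10.5,0.02],[0,0,0,0,0,-10.5,0.02],[0,0,0,0,0,-10.5,0.02],[0,0,0,0,0,-10.5,0.02],[0,0,0,0,0,-6,0.02],[0,0,0,0,0,-2,0.02],[0,0,0,0,0,0,0.02]]]';  python3 -c "
from h import *
go(.6197,.032,.13,-6.5)"
```

```text
t: 7.3
tool_pos: [0.6115, 0.0423, 0.1213]
ee_rot: [0.986, 0.168, 0.0, -0.005]
contact_force: [-1.0, 0.3, -0.7]
opening: 0.0351
t: 8.3
tool_pos: [0.6036, 0.0566, 0.1191]
ee_rot: [0.755, 0.656, 0.001, -0.01]
contact_force: [-0.3, -0.3, -0.9]
opening: 0.0352
t 8.3 p [0.6036 0.0566 0.1191] yaw -8.0 q [-0.01  0.25  1.36  0.02  1.55  0.13] d mm [-22.   19.3 -11.5] rot [-0.8 -0.8 -1.5]
```

```bash
python3 -m creep '[[[-0.006,0.005,0,0,0,-0.7,0.02],[-0.006,0.005,0,0,0,-0.4,0.02],[-0.004,0.004,0,0,0,0,0.02],[-0.002,0.002,0,0,0,0,0.02],[0,0,0,0,0,0,0.02],[0,0,0,0,0,0,0.02],[0,0,0,0,0,0,0.02],[0,0,0,0,0,0,0.02]]]';  python3 -c "
from h import *
go(.6197,.032,.055,-6.5)
im2=r.get_image('scene')[:,:,::-1]
crop('scene','g3',270,120,110,90,6,im2)
"
```

```text
t: 9.3
tool_pos: [0.6174, 0.0365, 0.1183]
ee_rot: [0.748, 0.664, 0.001, -0.01]
contact_force: [0.3, -0.3, -1.3]
opening: 0.035
t 9.3 p [0.6174 0.0365 0.1183] yaw -6.8 q [-0.04  0.28  1.32  0.02  1.55  0.08] d mm [-5.1  3.7 63.2] rot [-0.8 -0.9 -0.3]
```

View pics/g3.png

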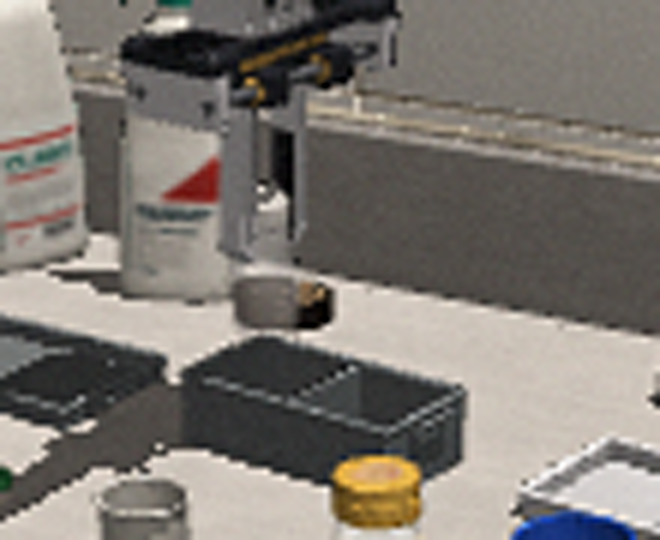

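The shaker hangs over the left bay, upright. Lowering.

```bash
python3 -m creep '[[[-0.003,0.002,0.008,0,0,0,0.02],[-0.002,0.001,0.012,0,0,0,0.02],[0,0,0.012,0,0,0,0.02],[0,0,0.010,0,0,0,0.02],[0,0,0.006,0,0,0,0.02],[0,0,0.003,0,0,0,0.02],[0,0,0,0,0,0,0.02],[0,0,0,0,0,0,0.02]]]';  python3 -c "
from h import *
go(.6197,.032,.053,-6.5)"
```

```text
t: 10.35
tool_pos: [0.6186, 0.0319, 0.0625]
ee_rot: [0.748, 0.664, 0.0, -0.011]
contact_force: [-0.4, 1.1, -0.3]
opening: 0.0352
t 10.35 p [0.6186 0.0319 0.0625] yaw -6.8 q [-0.05  0.32  1.39  0.02  1.45  0.07] d mm [0.1 1.3 9.5] rot [-0.9 -0.9 -0.3]
```

```bash
python3 -m creep '[[[0,0,0.003,0,0,0,0.02],[0,0,0.003,0,0,0,0.02],[0,0,0.002,0,0,0,0.02],[0,0,0,0,0,0,0.02],[0,0,0.001,0,0,0,0.02],[0,0,0.001,0,0,0,0.02],[0,0,0,0,0,0,0.02],[0,0,0,0,0,0,0.02]]]';  python3 -c "
from h import *
go(.6197,.032,.053,-6.5)"
```

```text
t: 11.35
tool_pos: [0.6191, 0.0321, 0.0529]
ee_rot: [0.748, 0.664, 0.001, -0.01]
contact_force: [-0.6, -0.3, -0.9]
opening: 0.0357
t 11.35 p [0.6191 0.0321 0.0529] yaw -6.8 q [-0.05  0.32  1.4   0.02  1.43  0.07] d mm [-0.   0.6 -0.1] rot [-0.8 -0.9 -0.3]
```

```bash
python3 -m creep '[[[0,0,0.001,0,0,0,0.02],[0,0,0,0,0,0,0.02],[0,0,0,0,0,0,0.08],[0,0,0,0,0,0,0.08],[0,0,0,0,0,0,0.08],[0,0,0,0,0,0,0.08],[0,0,-0.01,0,0,0,0.08],[0,0,-0.02,0,0,0,0.08]]]'; python3 -m creep '[[[0,0,-0.03,0,0,0,0.094],[0,0,-0.03,0,0,0,0.094],[0,0,-0.02,0,0,0,0.094],[0,0,-0.01,0,0,0,0.094],[0,0,-0.002,0,0,0,0.094],[0,0,0,0,0,0,0.094],[0,0,0,0,0,0,0.094],[0,0,0,0,0,0,0.094]]]'; python3 -c "
from h import *
go(.4067,-.1539,.16,-6.5)"
```

```text
t: 12.35
tool_pos: [0.6187, 0.0316, 0.082]
ee_rot: [0.748, 0.664, 0.0, -0.011]
contact_force: [0.3, -0.1, -0.1]
opening: 0.08
t: 13.35
tool_pos: [0.6202, 0.03, 0.1794]
ee_rot: [0.748, 0.664, 0.001, -0.011]
contact_force: [0.4, -0.2, 0.2]
opening: 0.094
t 13.35 p [0.6202 0.03   0.1794] yaw -6.8 q [-0.05  0.26  1.22  0.02  1.67  0.07] d mm [-208.3 -189.8   19. ] rot [-0.8 -0.9 -0.3]
```

```bash
python3 -m creep '[[[-0.025,-0.023,0,0,0,0,0.094],[-0.042,-0.038,0,0,0,0,0.094],[-0.042,-0.038,0,0,0,0,0.094],[-0.042,-0.038,0.004,0,0,0,0.094],[-0.034,-0.030,0.005,0,0,0,0.094],[-0.012,-0.011,0.004,0,0,0,0.094],[0,0,0,0,0,0,0.094],[0,0,0,0,0,0,0.094]]]'; python3 -c "
from h import *
go(.4067,-.1539,.05,-6.5)"
```

```text
t: 14.35
tool_pos: [0.4145, -0.1473, 0.1616]
ee_rot: [0.747, 0.665, -0.0, -0.012]
contact_force: [0.1, -0.0, 0.0]
opening: 0.094
t 14.35 p [ 0.4145 -0.1473  0.1616] yaw -6.7 q [-0.48 -0.13  1.67  0.01  1.62 -0.36] d mm [ -9.2  -4.9 111.6] rot [-1.1 -0.9 -0.2]
```

```bash
python3 -m creep '[[[-0.004,-0.002,0,-0.5,-0.4,0,0.094],[-0.003,-0.002,0,-0.4,-0.3,0,0.094],[-0.001,0,0,0,0,0,0.094],[0,0,0.015,0,0,0,0.094],[0,0,0.02,0,0,0,0.094],[0,0,0.015,0,0,0,0.094],[0,0,0,0,0,0,0.094],[0,0,0,0,0,0,0.094]]]'; python3 -c "
from h import *
go(.4067,-.1539,.05,-6.5)"
```

```text
t: 15.35
tool_pos: [0.4109, -0.153, 0.1077]
ee_rot: [0.746, 0.666, 0.001, -0.003]
contact_force: [0.6, 0.4, 0.5]
opening: 0.0939
t 15.35 p [ 0.4109 -0.153   0.1077] yaw -6.4 q [-0.49 -0.12  1.77  0.    1.5  -0.38] d mm [-1.6 -3.9 57.7] rot [-0.2 -0.3  0.1]
```

```bash
python3 -m creep '[[[-0.001,-0.002,0.01,0,0,0,0.094],[0,-0.001,0.015,0,0,0,0.094],[0,0,0.015,0,0,0,0.094],[0,0,0.01,0,0,0,0.094],[0,0,0.004,0,0,0,0.094],[0,0,0,0,0,0,0.094],[0,0,0,0,0,0,0.094],[0,0,0,0,0,0,0.094]]]'; python3 -c "
from h import *
go(.4067,-.1539,.05,-6.5)"
```

```text
t: 16.35
tool_pos: [0.4083, -0.1539, 0.0511]
ee_rot: [0.746, 0.666, 0.001, -0.002]
contact_force: [0.4, -0.2, 0.5]
opening: 0.0939
t 16.35 p [ 0.4083 -0.1539  0.0511] yaw -6.4 q [-0.49 -0.08  1.85  0.    1.37 -0.38] d mm [-0.2 -1.6  1.1] rot [-0.1 -0.2  0.1]
```

```bash
python3 -m creep '[[[0,-0.001,0,0,0,0,0.03],[0,0,0,0,0,0,0.03],[0,0,0,0,0,0,0.03],[0,0,0,0,0,0,0.03],[0,0,0,0,0,0,0.03],[0,0,0,0,0,0,0.03],[0,0,0,0,0,0,0.03],[0,0,0,0,0,0,0.03]]]'; python3 -m creep '[[[0,0,-0.01,0,0,0,0.03],[0,0,-0.02,0,0,0,0.03],[0,0,-0.02,0,0,0,0.03],[0,0,-0.02,0,0,0,0.03],[0,0,-0.01,0,0,0,0.03],[0,0,-0.003,0,0,0,0.03],[0,0,0,0,0,0,0.03],[0,0,0,0,0,0,0.03]]]'; python3 -c "
from h import *
go(.6113,-.0416,.14,-6.5)"
```

```text
t: 17.35
tool_pos: [0.4081, -0.1542, 0.0521]
ee_rot: [0.746, 0.666, 0.002, -0.0]
contact_force: [0.7, -0.6, 0.1]
opening: 0.0497
t: 18.35
tool_pos: [0.4058, -0.1534, 0.1369]
ee_rot: [0.746, 0.666, 0.0, -0.003]
contact_force: [0.1, -0.9, -1.6]
opening: 0.0497
t 18.35 p [ 0.4058 -0.1534  0.1369] yaw -6.4 q [-0.49 -0.15  1.74  0.    1.56 -0.38] d mm [134.  191.7  -3.3] rot [-0.3 -0.3  0.1]
```

```bash
python3 -m creep '[[[0.014,0.021,0,0,0,0,0.03],[0.025,0.036,0,0,0,0,0.03],[0.028,0.040,0,0,0,0,0.03],[0.028,0.040,0,0,0,0,0.03],[0.020,0.028,0,0,0,0,0.03],[0.007,0.01,0,0,0,0,0.03],[0,0,0,0,0,0,0.03],[0,0,0,0,0,0,0.03]]]'; python3 -c "
from h import *
go(.6113,-.0416,.057,-6.5)
im2=r.get_image('scene')[:,:,::-1]
crop('scene','g4',270,120,110,90,6,im2)
"
```

```text
t: 19.35
tool_pos: [0.5945, -0.0498, 0.129]
ee_rot: [0.747, 0.665, -0.004, -0.008]
contact_force: [0.9, -0.3, -1.2]
opening: 0.0501
t 19.35 p [ 0.5945 -0.0498  0.129 ] yaw -6.6 q [-0.18  0.23  1.36  0.    1.57 -0.06] d mm [ 9.8 17.  71.7] rot [-1.  -0.2 -0.1]
```

View pics/g4.png

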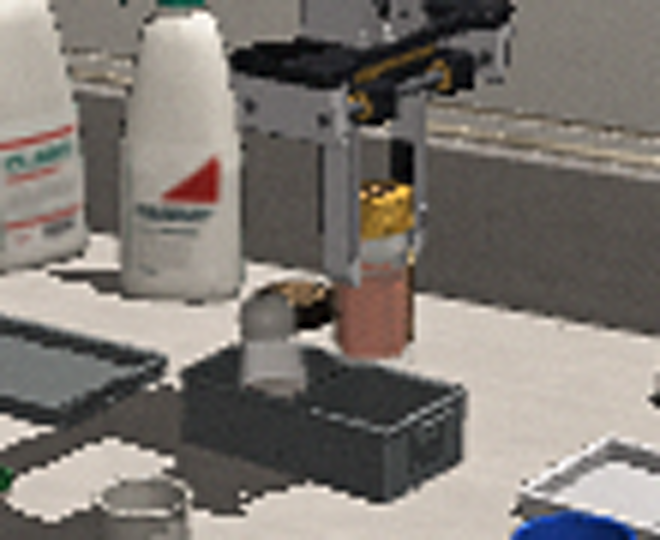

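The salt stands upright in the left bay and the jar hangs straight. Correct and lower.

```bash
python3 -m creep '[[[0.004,0.007,0,-0.5,0,0,0.03],[0.004,0.006,0,-0.3,0,0,0.03],[0.001,0.002,0,0,0,0,0.03],[0,0,0,0,0,0,0.03],[0,0,0.008,0,0,0,0.03],[0,0,0.008,0,0,0,0.03],[0,0,0,0,0,0,0.03],[0,0,0,0,0,0,0.03]]]'; python3 -c "
from h import *
go(.6113,-.0416,.057,-6.5)"
```

```text
t: 20.4
tool_pos: [0.6098, -0.0435, 0.1122]
ee_rot: [0.748, 0.664, 0.0, -0.002]
contact_force: [0.2, -0.5, -1.3]
opening: 0.0501
t 20.4 p [ 0.6098 -0.0435  0.1122] yaw -6.8 q [-0.17  0.26  1.36  0.    1.53 -0.05] d mm [ 1.9  1.4 55.2] rot [-0.2 -0.2 -0.3]
```

```bash
python3 -m creep '[[[0.001,0.001,0.01,0,0,0,0.03],[0.001,0,0.012,0,0,0,0.03],[0,0,0.012,0,0,0,0.03],[0,0,0.01,0,0,0,0.03],[0,0,0.004,0,0,0,0.03],[0,0,0.002,0,0,0,0.03],[0,0,0,0,0,0,0.03],[0,0,0,0,0,0,0.03]]]'; python3 -c "
from h import *
go(.6113,-.0416,.057,-6.5)"
```

```text
t: 21.4
tool_pos: [0.6109, -0.0413, 0.0584]
ee_rot: [0.748, 0.664, 0.0, -0.002]
contact_force: [-0.1, 0.4, -1.5]
opening: 0.0499
t 21.4 p [ 0.6109 -0.0413  0.0584] yaw -6.8 q [-0.16  0.3   1.42  0.    1.43 -0.04] d mm [-0.2  0.4  1.4] rot [-0.2 -0.2 -0.3]
```

```bash
python3 -m creep '[[[0,0,0.001,0,0,0,0.03],[0,0,0.001,0,0,0,0.03],[0,0,0.001,0,0,0,0.03],[0,0,0,0,0,0,0.03],[0,0,0,0,0,0,0.03],[0,0,0,0,0,0,0.08],[0,0,0,0,0,0,0.08],[0,0,0,0,0,0,0.08]]]'; python3 -c "
from h import *
go(.6113,-.0416,.057,-6.5)"; python3 -m creep '[[[0,0,0,0,0,0,0.08],[0,0,-0.01,0,0,0,0.08],[0,0,-0.03,0,0,0,0.094],[0,0,-0.03,0,0,0,0.094],[0,0,-0.02,0,0,0,0.094],[0,0,-0.01,0,0,0,0.094],[0,0,0,0,0,0,0.094],[0,0,0,0,0,0,0.094]]]'; python3 -c "
from h import *
go(.4106,-.2875,.12,-6.5)"
```

```text
t: 22.4
tool_pos: [0.6121, -0.0415, 0.0571]
ee_rot: [0.748, 0.664, 0.001, -0.001]
contact_force: [0.1, 0.3, -0.4]
opening: 0.0763
t 22.4 p [ 0.6121 -0.0415  0.0571] yaw -6.8 q [-0.16  0.3   1.42  0.    1.42 -0.04] d mm [-0.2 -0.8  0. ] rot [ 0.  -0.2 -0.3]
t: 23.4
tool_pos: [0.6119, -0.0418, 0.1623]
ee_rot: [0.748, 0.664, 0.002, -0.001]
contact_force: [-0.4, 0.1, 0.0]
opening: 0.094
t 23.4 p [ 0.6119 -0.0418  0.1623] yaw -6.8 q [-0.16  0.24  1.28  0.    1.62 -0.04] d mm [-267.8 -171.1   41.1] rot [ 0.1 -0.2 -0.3]
```

```bash
python3 -m creep '[[[0,0,-0.005,0,0,6,0.094],[0,0,0,0,0,10.5,0.094],[0,0,0,0,0,10.5,0.094],[0,0,0,0,0,10.5,0.094],[0,0,0,0,0,10.5,0.094],[0,0,0,0,0,6,0.094],[0,0,0,0,0,3,0.094],[0,0,0,0,0,0,0.094]]]'; python3 -c "
from h import *
go(.4106,-.2875,.12,-65)"
```

```text
t: 24.4
tool_pos: [0.6066, -0.041, 0.1553]
ee_rot: [0.977, 0.214, -0.008, -0.005]
contact_force: [-0.2, 0.5, 0.2]
opening: 0.0937
t 24.4 p [ 0.6066 -0.041   0.1553] yaw -65.3 q [-0.16  0.25  1.29  0.    1.63  0.98] d mm [-280.5  142.7   37.3] rot [-0.8  0.8 -0.3]
```

```bash
python3 -m creep '[[[-0.027,0.014,0,-0.4,0.4,0,0.094],[-0.045,0.023,0,-0.3,0.3,0,0.094],[-0.05,0.025,0,0,0,0,0.094],[-0.05,0.025,0.005,0,0,0,0.094],[-0.05,0.025,0.01,0,0,0,0.094],[-0.032,0.017,0.01,0,0,0,0.094],[-0.012,0.006,0.005,0,0,0,0.094],[0,0,0,0,0,0,0.094]]]'; python3 -c "
from h import *
go(.4106,-.2875,.018,-65)"
```

```text
t: 25.4
tool_pos: [0.4154, -0.2798, 0.1199]
ee_rot: [0.976, 0.219, -0.004, -0.003]
contact_force: [-0.1, 0.2, 0.4]
opening: 0.0935
t 25.4 p [ 0.4154 -0.2798  0.1199] yaw -64.8 q [-0.7   0.02  1.61 -0.    1.52  0.43] d mm [ -7.1   5.6 101.9] rot [-0.4  0.3  0.2]
```

Correct, then stop just over the ring rim (TCP ≈0.055) and look.

```bash
python3 -m creep '[[[-0.003,0.002,0,0,0,0,0.094],[-0.002,0.001,0,0,0,0,0.094],[0,0,0.01,0,0,0,0.094],[0,0,0.015,0,0,0,0.094],[0,0,0.018,0,0,0,0.094],[0,0,0.01,0,0,0,0.094],[0,0,0,0,0,0,0.094],[0,0,0,0,0,0,0.094]]]'; python3 -c "
from h import *
go(.4106,-.2875,.018,-65)
im2=r.get_image('scene')[:,:,::-1]
crop('scene','g5',310,150,110,90,6,im2)
"
```

```text
t: 26.4
tool_pos: [0.4145, -0.2809, 0.0631]
ee_rot: [0.975, 0.222, -0.003, -0.004]
contact_force: [-1.2, -0.1, 0.3]
opening: 0.0941
t 26.4 p [ 0.4145 -0.2809  0.0631] yaw -64.3 q [-0.71  0.06  1.69 -0.    1.4   0.41] d mm [-6.1  4.7 45.1] rot [-0.5  0.3  0.7]
```

View pics/g5.png

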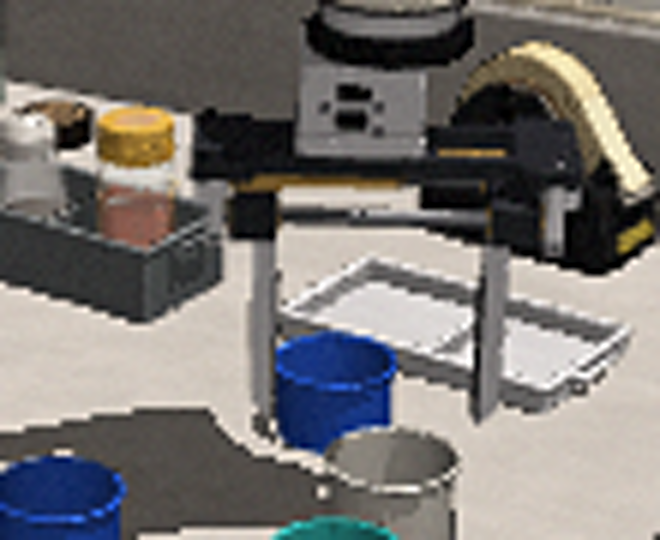

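Both jars stand in the caddy; the fingers straddle the large ring. Correct, then descend.

```bash
python3 -m creep '[[[-0.005,0.004,0,0,0,0,0.094],[-0.002,0.001,0,0,0,0,0.094],[0,0,0.01,0,0,0,0.094],[0,0,0.014,0,0,0,0.094],[0,0,0.012,0,0,0,0.094],[0,0,0.005,0,0,0,0.094],[0,0,0,0,0,0,0.094],[0,0,0,0,0,0,0.094]]]'; python3 -c "
from h import *
go(.4106,-.2875,.018,-65)"
```

```text
t: 27.45
tool_pos: [0.4098, -0.289, 0.0196]
ee_rot: [0.975, 0.222, -0.003, -0.003]
contact_force: [-0.1, -0.4, 0.2]
opening: 0.0939
t 27.45 p [ 0.4098 -0.289   0.0196] yaw -64.3 q [-0.73  0.1   1.74 -0.    1.31  0.4 ] d mm [ 1.4 -1.   1.7] rot [-0.4  0.2  0.7]
```

```bash
python3 -m creep '[[[0,0,0,0,0,0,0.04],[0,0,0,0,0,0,0.04],[0,0,0,0,0,0,0.04],[0,0,0,0,0,0,0.04],[0,0,0,0,0,0,0.04],[0,0,0,0,0,0,0.04],[0,0,-0.01,0,0,0,0.04],[0,0,-0.02,0,0,0,0.04]]]';python3 -m creep '[[[0,0,-0.025,0,0,0,0.04],[0,0,-0.025,0,0,0,0.04],[0,0,-0.015,0,0,0,0.04],[0,0,-0.005,0,0,0,0.04],[0,0,0,0,0,0,0.04],[0,0,0,0,0,0,0.04],[0,0,0,0,0,0,0.04],[0,0,0,0,0,0,0.04]]]'; python3 -c "
from h import *
go(.626,-.197,.1,-65)
im2=r.get_image('scene')[:,:,::-1]
crop('scene','g6',310,150,110,90,6,im2)"
```

```text
t: 28.45
tool_pos: [0.4095, -0.2886, 0.0501]
ee_rot: [0.975, 0.222, -0.004, -0.004]
contact_force: [-0.2, -0.7, -0.3]
opening: 0.0629
t: 29.45
tool_pos: [0.4095, -0.2886, 0.1228]
ee_rot: [0.975, 0.222, -0.004, -0.005]
contact_force: [-0.0, -0.1, -0.7]
opening: 0.0626
t 29.45 p [ 0.4095 -0.2886  0.1228] yaw -64.3 q [-0.73  0.02  1.61 -0.    1.53  0.4 ] d mm [234.9  11.4  21.3] rot [-0.6  0.3  0.7]
```

View pics/g6.png

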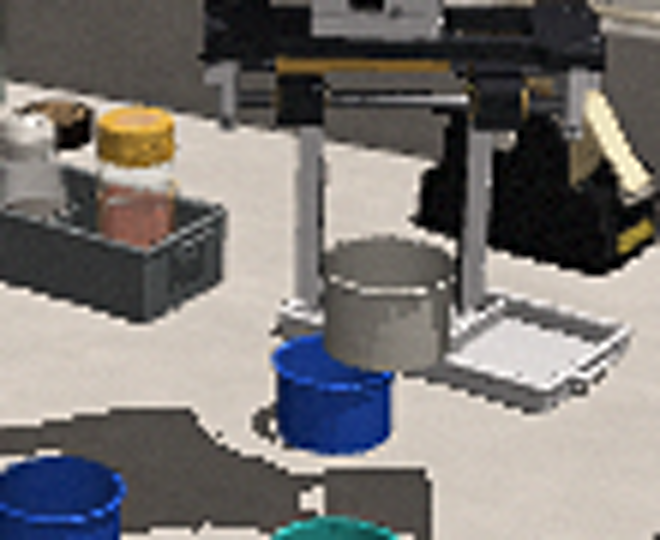

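The ring is held level. Carry it to the large bay.

```bash
python3 -m creep '[[[0.025,0.001,0,-0.3,0.2,0.4,0.04],[0.042,0.002,0,0,0,0,0.04],[0.048,0.002,0,0,0,0,0.04],[0.048,0.002,0,0,0,0,0.04],[0.037,0.002,0,0,0,0,0.04],[0.016,0.001,0,0,0,0,0.04],[0,0,0,0,0,0,0.04],[0,0,0,0,0,0,0.04]]]'; python3 -c "
from h import *
go(.626,-.197,.024,-65)"
```

```text
t: 30.5
tool_pos: [0.6124, -0.2046, 0.1193]
ee_rot: [0.976, 0.217, -0.004, -0.003]
contact_force: [-0.5, 0.3, -0.2]
opening: 0.063
t 30.5 p [ 0.6124 -0.2046  0.1193] yaw -65.0 q [-0.41  0.34  1.25 -0.    1.57  0.72] d mm [16.3 -0.4 95.2] rot [-0.4  0.4  0. ]
```

```bash
python3 -m creep '[[[0.008,0,0.01,0,0,0,0.04],[0.005,0,0.015,0,0,0,0.04],[0.002,0,0.018,0,0,0,0.04],[0,0,0.015,0,0,0,0.04],[0,0,0.006,0,0,0,0.04],[0,0,0,0,0,0,0.04],[0,0,0,0,0,0,0.04],[0,0,0,0,0,0,0.04]]]'; python3 -c "
from h import *
go(.626,-.197,.024,-65)"
```

```text
t: 31.5
tool_pos: [0.6233, -0.1994, 0.0503]
ee_rot: [0.977, 0.215, -0.005, -0.003]
contact_force: [-0.3, -0.3, -0.7]
opening: 0.0628
t 31.5 p [ 0.6233 -0.1994  0.0503] yaw -65.2 q [-0.4   0.4   1.3  -0.    1.45  0.74] d mm [ 3.6 -0.8 26.2] rot [-0.5  0.5 -0.2]
```

```bash
python3 -m creep '[[[0.003,0,0.004,0,0,0,0.04],[0.001,0,0.007,0,0,0,0.04],[0,0,0.007,0,0,0,0.04],[0,0,0.004,0,0,0,0.04],[0,0,0.001,0,0,0,0.04],[0,0,0,0,0,0,0.04],[0,0,0,0,0,0,0.04],[0,0,0,0,0,0,0.04]]]'; python3 -c "
from h import *
go(.626,-.197,.024,-65)"
```

```text
t: 32.5
tool_pos: [0.6275, -0.1977, 0.0267]
ee_rot: [0.977, 0.215, -0.004, -0.003]
contact_force: [-0.4, 0.4, -1.2]
opening: 0.0628
t 32.5 p [ 0.6275 -0.1977  0.0267] yaw -65.2 q [-0.39  0.42  1.32 -0.    1.41  0.75] d mm [-1.1 -1.2  2.7] rot [-0.4  0.4 -0.2]
```

```bash
python3 -m creep '[[[0,0,0.0015,0,0,0,0.04],[0,0,0.001,0,0,0,0.04],[0,0,0,0,0,0,0.04],[0,0,0,0,0,0,0.04],[0,0,0,0,0,0,0.08],[0,0,0,0,0,0,0.094],[0,0,0,0,0,0,0.094],[0,0,0,0,0,0,0.094]]]';python3 -c "
from h import *
go(.626,-.197,.024,-65)";python3 -m creep '[[[0,0,-0.01,0,0,0,0.094],[0,0,-0.02,0,0,0,0.094],[0,0,-0.025,0,0,0,0.094],[0,0,-0.02,0,0,0,0.094],[0,0,-0.01,0,0,0,0.094],[0,0,0,0,0,0,0.094],[0,0,0,0,0,0,0.094],[0,0,0,0,0,0,0.094]]]'; python3 -c "
from h import *
go(.4349,.0083,.11,-65)"
```

```text
t: 33.5
tool_pos: [0.6281, -0.1979, 0.0251]
ee_rot: [0.977, 0.215, -0.004, -0.002]
contact_force: [-0.6, 0.2, 0.2]
opening: 0.0938
t 33.5 p [ 0.6281 -0.1979  0.0251] yaw -65.2 q [-0.39  0.42  1.32 -0.    1.4   0.75] d mm [-1.5 -1.7  1.1] rot [-0.3  0.4 -0.2]
t: 34.5
tool_pos: [0.6297, -0.1985, 0.1185]
ee_rot: [0.977, 0.215, -0.002, -0.001]
contact_force: [0.2, -0.2, 0.4]
opening: 0.094
t 34.5 p [ 0.6297 -0.1985  0.1185] yaw -65.2 q [-0.39  0.36  1.21 -0.    1.57  0.75] d mm [ -89.9 -269.5    9.5] rot [-0.2  0.2 -0.2]
```

```bash
python3 -m creep '[[[-0.009,-0.027,0,0,0,0,0.094],[-0.015,-0.045,0,0,0,0,0.094],[-0.018,-0.053,0,0,0,0,0.094],[-0.018,-0.053,0,0,0,0,0.094],[-0.015,-0.045,0,0,0,0,0.094],[-0.006,-0.020,0,0,0,0,0.094],[-0.001,-0.004,0,0,0,0,0.094],[0,0,0,0,0,0,0.094]]]';python3 -m creep '[[[0,0,0,0,0,-6,0.094],[0,0,0,0,0,-10.5,0.094],[0,0,0,0,0,-10.5,0.094],[0,0,0,0,0,-10.5,0.094],[0,0,0,0,0,-10.5,0.094],[0,0,0,0,0,-6,0.094],[0,0,0,0,0,-3,0.094],[0,0,0,0,0,0,0.094]]]'; python3 -c "
from h import *
go(.4349,.0083,.06,-7)"
```

```text
t: 35.5
tool_pos: [0.4447, -0.0043, 0.1131]
ee_rot: [0.977, 0.214, -0.006, -0.003]
contact_force: [0.8, 0.5, 0.5]
opening: 0.094
t: 36.5
tool_pos: [0.454, -0.0138, 0.1121]
ee_rot: [0.75, 0.662, -0.005, -0.004]
contact_force: [0.3, 0.7, 0.9]
opening: 0.0938
t 36.5 p [ 0.454  -0.0138  0.1121] yaw -7.1 q [-0.15 -0.08  1.73 -0.    1.51 -0.03] d mm [ 19.6 -21.   52.3] rot [-0.7  0.1 -0.1]
```

```bash
python3 -m creep '[[[0.008,-0.008,0,-0.4,0,0,0.094],[0.007,-0.008,0,-0.3,0,0,0.094],[0.003,-0.003,0,0,0,0,0.094],[0,0,0.01,0,0,0,0.094],[0,0,0.015,0,0,0,0.094],[0,0,0.015,0,0,0,0.094],[0,0,0.004,0,0,0,0.094],[0,0,0,0,0,0,0.094]]]'; python3 -c "
from h import *
go(.4349,.0083,.019,-7)"
```

```text
t: 37.5
tool_pos: [0.4358, 0.0071, 0.0635]
ee_rot: [0.751, 0.661, -0.002, -0.0]
contact_force: [0.2, 0.2, 0.3]
opening: 0.0942
t 37.5 p [0.4358 0.0071 0.0635] yaw -7.3 q [-0.11 -0.09  1.84 -0.    1.4   0.02] d mm [ 1.1 -1.  44.5] rot [-0.1  0.1 -0.3]
```

```bash
python3 -m creep '[[[0.001,-0.001,0.01,0,0,0,0.094],[0,0,0.014,0,0,0,0.094],[0,0,0.012,0,0,0,0.094],[0,0,0.006,0,0,0,0.094],[0,0,0.001,0,0,0,0.094],[0,0,0,0,0,0,0.094],[0,0,0,0,0,0,0.094],[0,0,0,0,0,0,0.094]]]'; python3 -c "
from h import *
go(.4349,.0083,.019,-7)"
```

```text
t: 38.5
tool_pos: [0.4359, 0.008, 0.0185]
ee_rot: [0.751, 0.661, -0.001, 0.001]
contact_force: [0.6, -1.1, -0.3]
opening: 0.0943
t 38.5 p [0.4359 0.008  0.0185] yaw -7.3 q [-0.11 -0.05  1.89 -0.    1.3   0.02] d mm [ 0.1 -1.  -0.5] rot [ 0.   0.1 -0.3]
```

```bash
python3 -m creep '[[[0,0,0,0,0,0,0.035],[0,0,0,0,0,0,0.035],[0,0,0,0,0,0,0.035],[0,0,0,0,0,0,0.035],[0,0,0,0,0,0,0.035],[0,0,0,0,0,0,0.035],[0,0,0,0,0,0,0.035],[0,0,0,0,0,0,0.035]]]';python3 -m creep '[[[0,0,-0.01,0,0,0,0.035],[0,0,-0.025,0,0,0,0.035],[0,0,-0.025,0,0,0,0.035],[0,0,-0.025,0,0,0,0.035],[0,0,-0.015,0,0,0,0.035],[0,0,-0.005,0,0,0,0.035],[0,0,0,0,0,0,0.035],[0,0,0,0,0,0,0.035]]]'; python3 -c "
from h import *
go(.616,-.2784,.12,-7)"
```

```text
t: 39.5
tool_pos: [0.4364, 0.008, 0.0191]
ee_rot: [0.751, 0.661, -0.0, 0.001]
contact_force: [-0.8, 0.1, 0.7]
opening: 0.0515
t: 40.5
tool_pos: [0.4348, 0.0084, 0.1277]
ee_rot: [0.751, 0.661, -0.001, 0.0]
contact_force: [0.4, -0.1, -0.0]
opening: 0.0512
t 40.5 p [0.4348 0.0084 0.1277] yaw -7.3 q [-0.11 -0.14  1.75 -0.    1.54  0.02] d mm [-261.3  216.2    7.9] rot [-0.1  0.1 -0.3]
```

```bash
python3 -m creep '[[[-0.025,0.021,0,0,0,0,0.035],[-0.042,0.034,0,0,0,0,0.035],[-0.048,0.040,0,0,0,0,0.035],[-0.048,0.040,0,0,0,0,0.035],[-0.048,0.040,0,0,0,0,0.035],[-0.025,0.020,0,0,0,0,0.035],[-0.008,0.006,0,0,0,0,0.035],[0,0,0,0,0,0,0.035]]]';python3 -c "
from h import *
go(.616,-.2784,.06,-7)"
```

```text
t: 41.5
tool_pos: [0.603, -0.2623, 0.1155]
ee_rot: [0.75, 0.662, -0.004, -0.008]
contact_force: [-0.3, -0.2, -1.2]
opening: 0.0506
t 41.5 p [ 0.603  -0.2623  0.1155] yaw -7.1 q [-0.5   0.37  1.21 -0.    1.58 -0.37] d mm [-14.6  15.8  55.2] rot [-1.  -0.3 -0.1]
```

```bash
python3 -m creep '[[[-0.006,0.006,0,-0.4,-0.2,0,0.035],[-0.005,0.006,0,-0.3,0,0,0.035],[-0.002,0.002,0,0,0,0,0.035],[0,0,0.01,0,0,0,0.035],[0,0,0.015,0,0,0,0.035],[0,0,0.013,0,0,0,0.035],[0,0,0.004,0,0,0,0.035],[0,0,0,0,0,0,0.035]]]';python3 -c "
from h import *
go(.616,-.2784,.024,-7)
im2=r.get_image('scene')[:,:,::-1]
crop('scene','g7',310,150,110,90,6,im2)"
```

```text
t: 42.5
tool_pos: [0.6141, -0.273, 0.0698]
ee_rot: [0.748, 0.663, -0.001, -0.004]
contact_force: [-1.0, 0.1, -0.1]
opening: 0.0506
t 42.5 p [ 0.6141 -0.273   0.0698] yaw -6.9 q [-0.5   0.42  1.24  0.    1.49 -0.38] d mm [-5.3  2.8 45.8] rot [-0.4 -0.2  0.1]
```

View pics/g7.png

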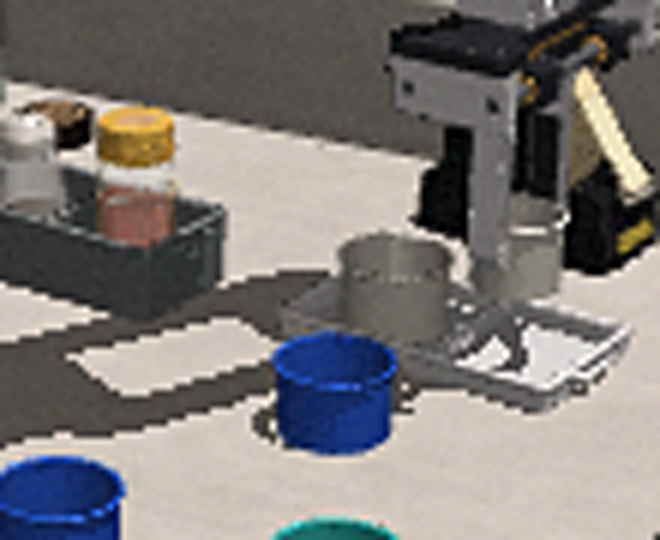

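Large ring sits in its bay; small ring hangs over its bay. Before going lower, I'll check the tape dispenser's clearance from the gripper body.

```bash
python3 -c "
from h import *
print(ray('top',[(352,125),(388,126),(370,126),(352,118)],[0,0,0,.05]).round(3))
print(ray('scene',[(310+460/6,150+235/6),(310+600/6,150+270/6)],0).round(3))"; python3 -m creep '[[[-0.003,0.002,0,0,0,0,0.035],[-0.002,0.001,0,0,0,0,0.035],[0,0,0.007,0,0,0,0.035],[0,0,0.008,0,0,0,0.035],[0,0,0.006,0,0,0,0.035],[0,0,0,0,0,0,0.035],[0,0,0,0,0,0,0.035],[0,0,0,0,0,0,0.035]]]';python3 -c "
from h import *
go(.616,-.2784,.0235,-7)"
```

```text
[[ 0.76  -0.146  0.   ]
 [ 0.752 -0.29   0.   ]
 [ 0.754 -0.218  0.   ]
 [ 0.772 -0.144  0.05 ]]
[[ 0.769 -0.177  0.   ]
 [ 0.76  -0.27   0.   ]]
t: 43.55
tool_pos: [0.6173, -0.2792, 0.0487]
ee_rot: [0.748, 0.663, -0.001, -0.003]
contact_force: [0.1, 0.2, -0.6]
opening: 0.0511
t 43.55 p [ 0.6173 -0.2792  0.0487] yaw -6.9 q [-0.51  0.44  1.25  0.    1.46 -0.39] d mm [ 0.5 -1.3 25.3] rot [-0.3 -0.1  0.1]
```

Dispenser starts at x≈0.755 and the body ends at ≈0.705, so it is clear.

```bash
python3 -m creep '[[[0,-0.001,0.007,0,0,0,0.035],[0,0,0.008,0,0,0,0.035],[0,0,0.005,0,0,0,0.035],[0,0,0.002,0,0,0,0.035],[0,0,0,0,0,0,0.035],[0,0,0,0,0,0,0.035],[0,0,0,0,0,0,0.035],[0,0,0,0,0,0,0.035]]]';python3 -c "
from h import *
go(.616,-.2784,.0235,-7)"
```

```text
t: 44.55
tool_pos: [0.6164, -0.2791, 0.0257]
ee_rot: [0.748, 0.663, -0.001, -0.002]
contact_force: [0.2, 0.6, -0.9]
opening: 0.0508
t 44.55 p [ 0.6164 -0.2791  0.0257] yaw -6.9 q [-0.51  0.46  1.27  0.    1.42 -0.39] d mm [ 0.6 -0.5  2.2] rot [-0.2 -0.1  0.1]
```

```bash
python3 -m creep '[[[0,0,0.0015,0,0,0,0.035],[0,0,0.001,0,0,0,0.035],[0,0,0,0,0,0,0.035],[0,0,0,0,0,0,0.035],[0,0,0,0,0,0,0.08],[0,0,0,0,0,0,0.094],[0,0,0,0,0,0,0.094],[0,0,0,0,0,0,0.094]]]';python3 -m creep '[[[0,0,-0.01,0,0,0,0.094],[0,0,-0.02,0,0,0,0.094],[0,0,-0.025,0,0,0,0.094],[0,0,-0.025,0,0,0,0.094],[0,0,-0.02,0,0,0,0.094],[0,0,-0.01,0,0,0,0.094],[0,0,0,0,0,0,0.094],[0,0,0,0,0,0,0.094]]]'; python3 -c "
from h import *
go(.4465,.1524,.13,-7)"
```

```text
t: 45.55
tool_pos: [0.6168, -0.2793, 0.0237]
ee_rot: [0.748, 0.663, -0.0, -0.002]
contact_force: [-0.1, -0.7, 0.0]
opening: 0.0876
t: 46.55
tool_pos: [0.6185, -0.2802, 0.1461]
ee_rot: [0.748, 0.663, 0.001, 0.002]
contact_force: [0.3, -0.1, 0.8]
opening: 0.0938
t 46.55 p [ 0.6185 -0.2802  0.1461] yaw -6.9 q [-0.51  0.39  1.12  0.    1.62 -0.39] d mm [ 408.8 -222.8   14.4] rot [0.3 0.1 0.1]
```

```bash
python3 -m creep '[[[0.025,-0.014,0,0,0,0,0.094],[0.042,-0.023,0,0,0,0,0.094],[0.048,-0.026,0,0,0,0,0.094],[0.048,-0.026,0,0,0,0,0.094],[0.048,-0.026,0,0,0,0,0.094],[0.048,-0.026,0,0,0,0,0.094],[0.048,-0.026,0,0,0,0,0.094],[0.045,-0.025,0,0,0,0,0.094]]]';python3 -m creep '[[[0.02,-0.012,0,0,0,0,0.094],[0.008,-0.004,0,0,0,0,0.094],[0,0,0,0,0,-6,0.094],[0,0,0,0,0,-9,0.094],[0,0,0,0,0,-8,0.094],[0,0,0,0,0,-4,0.094],[0,0,0,0,0,0,0.094],[0,0,0,0,0,0,0.094]]]'; python3 -c "
from h import *
go(.4465,.1524,.06,21)"
```

```text
t: 47.55
tool_pos: [0.4619, 0.1011, 0.1353]
ee_rot: [0.751, 0.66, -0.004, -0.005]
contact_force: [0.7, 0.3, 0.9]
opening: 0.094
t: 48.55
tool_pos: [0.4461, 0.1309, 0.1298]
ee_rot: [0.57, 0.822, -0.007, -0.009]
contact_force: [-0.6, -1.1, 0.5]
opening: 0.0942
t 48.55 p [0.4461 0.1309 0.1298] yaw 20.5 q [ 0.16 -0.06  1.67  0.    1.55 -0.2 ] d mm [19.5  9.4 69.7] rot [-1.2 -0.4 -0.5]
```

```bash
python3 -m creep '[[[0.008,0.003,0,-0.6,-0.2,0,0.094],[0.008,0.004,0,-0.4,-0.2,-0.4,0.094],[0.003,0.002,0,0,0,0,0.094],[0,0,0.012,0,0,0,0.094],[0,0,0.018,0,0,0,0.094],[0,0,0.018,0,0,0,0.094],[0,0,0.008,0,0,0,0.094],[0,0,0,0,0,0,0.094]]]'; python3 -c "
from h import *
go(.4465,.1524,.005,21)
a=cv2.resize(r.get_image('top')[165:235,230:320,::-1],(720,560),interpolation=cv2.INTER_CUBIC)
b=cv2.resize(r.get_image('scene')[150:220,210:300,::-1],(720,560),interpolation=cv2.INTER_CUBIC)
cv2.imwrite('pics/g8.png',cv2.resize(np.hstack([a,b]),(800,311)))"
```

```text
t: 49.55
tool_pos: [0.447, 0.1534, 0.0696]
ee_rot: [0.567, 0.824, -0.002, -0.001]
contact_force: [0.7, -0.3, 0.2]
opening: 0.0938
t 49.55 p [0.447  0.1534 0.0696] yaw 20.9 q [ 0.21 -0.01  1.75 -0.    1.41 -0.15] d mm [-0.7 -0.6 64.6] rot [-0.3  0.  -0.1]
```

View pics/g8.png

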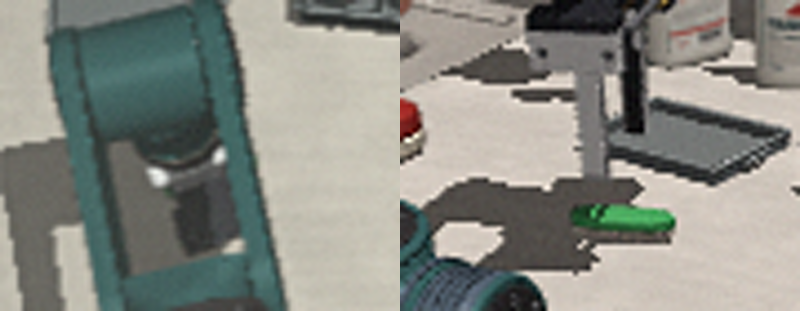

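The fingers straddle the brush (scene crop: tips ~(595,170) and (637,130), brush (625,222)). Descend.

```bash
python3 -m creep '[[[0,0,0.012,0,0,0,0.094],[0,0,0.016,0,0,0,0.094],[0,0,0.014,0,0,0,0.094],[0,0,0.010,0,0,0,0.094],[0,0,0.004,0,0,0,0.094],[0,0,0,0,0,0,0.094],[0,0,0,0,0,0,0.094],[0,0,0,0,0,0,0.094]]]'; python3 -c "
from h import *
go(.4465,.1524,.005,21)"
```

```text
t: 50.65
tool_pos: [0.4488, 0.1536, 0.012]
ee_rot: [0.567, 0.824, -0.0, 0.0]
contact_force: [-0.6, -0.1, -0.1]
opening: 0.0941
t 50.65 p [0.4488 0.1536 0.012 ] yaw 20.9 q [ 0.21  0.05  1.81 -0.    1.28 -0.15] d mm [-0.3 -2.6  7. ] rot [ 0.   0.  -0.1]
```

```bash
python3 -m creep '[[[0,-0.002,0.002,0,0,0,0.094],[0,0,0.002,0,0,0,0.094],[0,0,0.0015,0,0,0,0.094],[0,0,0,0,0,0,0.094],[0,0,0,0,0,0,0.02],[0,0,0,0,0,0,0.02],[0,0,0,0,0,0,0.02],[0,0,0,0,0,0,0.02]]]';python3 -m creep '[[[0,0,0,0,0,0,0.02],[0,0,0,0,0,0,0.02],[0,0,0,0,0,0,0.02],[0,0,0,0,0,0,0.02],[0,0,0,0,0,0,0.02],[0,0,0,0,0,0,0.02],[0,0,0,0,0,0,0.02],[0,0,0,0,0,0,0.02]]]'; python3 -c "
from h import *
go(.6205,.218,.1,21)"
```

```text
t: 51.65
tool_pos: [0.4473, 0.153, 0.0069]
ee_rot: [0.567, 0.824, 0.0, 0.001]
contact_force: [-0.4, -0.4, -0.9]
opening: 0.0575
t: 52.65
tool_pos: [0.4474, 0.153, 0.0069]
ee_rot: [0.567, 0.824, 0.0, 0.001]
contact_force: [0.4, -0.4, 0.1]
opening: 0.0286
t 52.65 p [0.4474 0.153  0.0069] yaw 20.9 q [ 0.21  0.05  1.82 -0.    1.27 -0.15] d mm [ -1.2 185.  -92.8] rot [ 0.1  0.1 -0.1]
```

```bash
python3 -m creep '[[[0,0,-0.01,0,0,0,0.02],[0,0,-0.02,0,0,0,0.02],[0,0,-0.025,0,0,0,0.02],[0,0,-0.02,0,0,0,0.02],[0,0,-0.01,0,0,0,0.02],[0,0,0,0,0,0,0.02],[0,0,0,0,0,0,0.02],[0,0,0,0,0,0,0.02]]]';python3 -m creep '[[[0,0.02,0,0,0,0,0.02],[0,0.035,0,0,0,0,0.02],[0,0.042,0,0,0,0,0.02],[0,0.042,0,0,0,0,0.02],[0,0.025,0,0,0,0,0.02],[0,0.008,0,0,0,0,0.02],[0,0,0,0,0,0,0.02],[0,0,0,0,0,0,0.02]]]';python3 -m creep '[[[0,0,0,0,0,6,0.02],[0,0,0,0,0,8,0.02],[0,0,0,0,0,6,0.02],[0,0,0,0,0,3,0.02],[0,0,0,0,0,1,0.02],[0,0,0,0,0,0,0.02],[0,0,0,0,0,0,0.02],[0,0,0,0,0,0,0.02]]]'; python3 -c "
from h import *
go(.6205,.218,.04,-2.9)
b=cv2.resize(r.get_image('scene')[130:220,210:330,::-1],(720,540),interpolation=cv2.INTER_CUBIC)
cv2.imwrite('pics/g9.png',b)"
```

```text
t: 53.65
tool_pos: [0.4458, 0.1527, 0.0946]
ee_rot: [0.567, 0.824, -0.001, -0.0]
contact_force: [-0.1, -0.4, -1.2]
opening: 0.0284
t: 54.65
tool_pos: [0.6059, 0.2144, 0.0857]
ee_rot: [0.567, 0.824, -0.006, -0.005]
contact_force: [-0.3, -0.1, -1.5]
opening: 0.0286
t: 55.65
tool_pos: [0.6007, 0.2125, 0.088]
ee_rot: [0.73, 0.683, -0.008, -0.003]
contact_force: [0.0, 0.6, -1.0]
opening: 0.0287
t 55.65 p [0.6007 0.2125 0.088 ] yaw -3.8 q [ 0.25  0.34  1.31 -0.    1.51  0.32] d mm [ 7.1 20.1 47.6] rot [-0.9  0.4 -0.9]
```

View pics/g9.png

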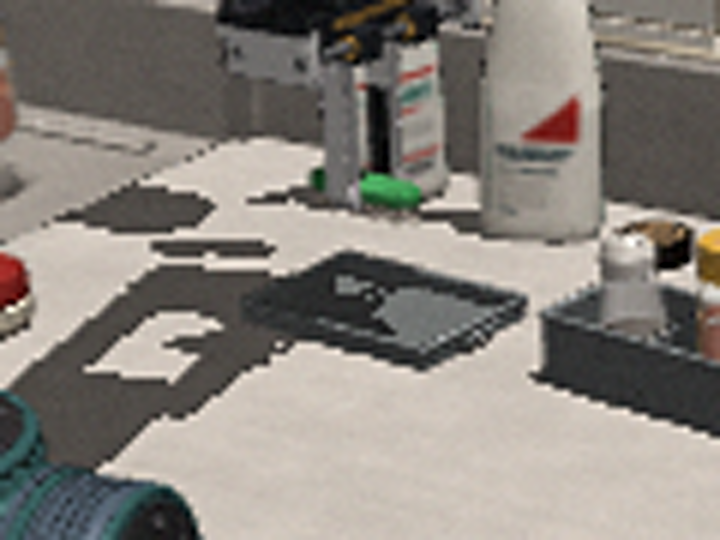

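Brush held level, bristles down. I'll check the spray bottle clearance while correcting.

```bash
python3 -c "
from h import *
print(ray('scene',[(210+415/6,130+197/6),(210+540/6,130+240/6)],0).round(3))"; python3 -m creep '[[[0.003,0.008,0,-0.4,0.2,-0.5,0.02],[0.003,0.008,0,-0.3,0.1,-0.4,0.02],[0.001,0.003,0,0,0,0,0.02],[0,0,0.008,0,0,0,0.02],[0,0,0.012,0,0,0,0.02],[0,0,0.010,0,0,0,0.02],[0,0,0.004,0,0,0,0.02],[0,0,0,0,0,0,0.02]]]';python3 -c "
from h import *
go(.6205,.218,.011,-2.9)"
```

```text
[[0.819 0.336 0.   ]
 [0.788 0.21  0.   ]]
t: 56.7
tool_pos: [0.6206, 0.2186, 0.0493]
ee_rot: [0.725, 0.689, -0.002, -0.001]
contact_force: [-0.0, -0.3, 0.1]
opening: 0.0282
t 56.7 p [0.6206 0.2186 0.0493] yaw -2.9 q [0.25 0.4  1.3  0.   1.44 0.3 ] d mm [-0.5  0.1 38.3] rot [-0.3  0.1  0. ]
```

```bash
python3 -m creep '[[[0,0,0.008,0,0,0,0.02],[0,0,0.010,0,0,0,0.02],[0,0,0.008,0,0,0,0.02],[0,0,0.005,0,0,0,0.02],[0,0,0.002,0,0,0,0.02],[0,0,0,0,0,0,0.02],[0,0,0,0,0,0,0.02],[0,0,0,0,0,0,0.02]]]';python3 -c "
from h import *
go(.6205,.218,.011,-2.9)"
```

```text
t: 57.7
tool_pos: [0.6211, 0.2188, 0.0151]
ee_rot: [0.725, 0.689, -0.002, -0.001]
contact_force: [1.1, 0.3, -0.5]
opening: 0.0282
t 57.7 p [0.6211 0.2188 0.0151] yaw -2.9 q [0.25 0.43 1.34 0.   1.38 0.3 ] d mm [-0.8 -0.6  4.1] rot [-0.2  0.1  0. ]
```

Lower the last millimetres, open to 55 mm only (tray is 96 mm inside), raise.

```bash
python3 -m creep '[[[0,0,0.002,0,0,0,0.02],[0,0,0.0015,0,0,0,0.02],[0,0,0.001,0,0,0,0.02],[0,0,0,0,0,0,0.02],[0,0,0,0,0,0,0.02],[0,0,0,0,0,0,0.055],[0,0,0,0,0,0,0.055],[0,0,0,0,0,0,0.055]]]';python3 -c "
from h import *
go(.6205,.218,.011,-2.9)"; python3 -m creep '[[[0,0,0,0,0,0,0.055],[0,0,-0.005,0,0,0,0.055],[0,0,-0.01,0,0,0,0.055],[0,0,-0.02,0,0,0,0.055],[0,0,-0.03,0,0,0,0.055],[0,0,-0.03,0,0,0,0.055],[0,0,-0.03,0,0,0,0.055],[0,0,0,0,0,0,0.055]]]'; python3 -m creep '[[[0,-0.03,-0.03,0,0,0,0.055],[0,-0.05,-0.02,0,0,0,0.055],[0,-0.05,0,0,0,0,0.055],[0,-0.05,0,0,0,0,0.055],[0,-0.04,0,0,0,0,0.055],[0,-0.02,0,0,0,0,0.055],[0,0,0,0,0,0,0.055],[0,0,0,0,0,0,0.055]]]'; python3 - <<'E'
from ov import *
im=r.get_image('top')[:,:,::-1];cv2.imwrite('pics/top9.png',im)
overlay(im,'top',[circ(.4871,.4339,.0325,.046)],185,130,270,120,2.9,'end')
b=r.get_image('scene')[:,:,::-1];crop('scene','endS',220,130,220,130,3.6,b)
a=cv2.imread('pics/top0.png')
for n,(u,v,w,h) in dict(timer=(190,183,26,26),tub=(424,178,32,32)).items():
    print(n,np.abs(a[v:v+h,u:u+w].astype(int)-im[v:v+h,u:u+w]).mean().round(2))
E
```

```text
t: 58.7
tool_pos: [0.6217, 0.2189, 0.0113]
ee_rot: [0.725, 0.689, -0.001, -0.001]
contact_force: [0.9, 0.1, -0.1]
opening: 0.0536
t 58.7 p [0.6217 0.2189 0.0113] yaw -2.9 q [0.25 0.43 1.34 0.   1.37 0.3 ] d mm [-1.  -1.2  0.4] rot [-0.1  0.   0. ]
t: 59.7
tool_pos: [0.6236, 0.2194, 0.1486]
ee_rot: [0.725, 0.689, 0.003, 0.002]
contact_force: [0.7, -0.2, -0.8]
opening: 0.0552
t: 60.7
tool_pos: [0.3744, 0.2302, 0.1928]
ee_rot: [0.725, 0.689, -0.0, -0.0]
contact_force: [1.0, 0.4, -0.9]
opening: 0.0552
timer 25.29
tub 2.52
```

View pics/end.png

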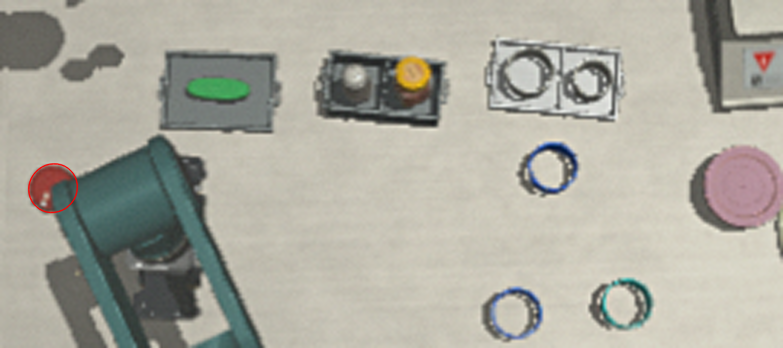

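View pics/endS.png

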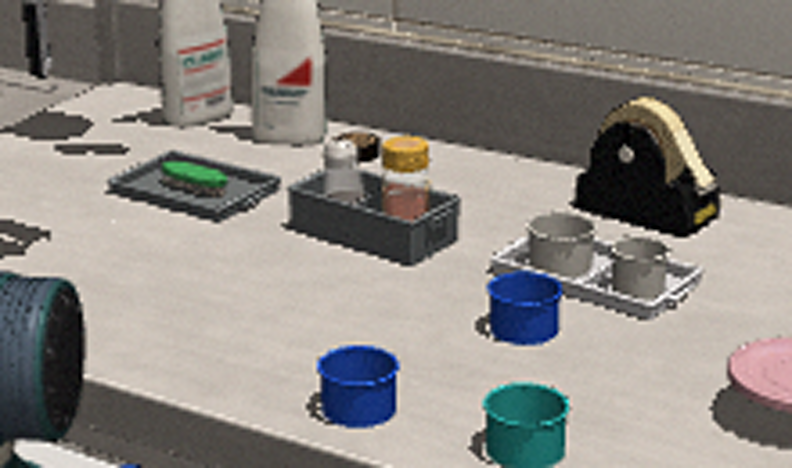

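All five are in their bays. Top crop: brush (218,90), salt (354,78), jar (413,75), large ring (525,76), small ring (588,82). The timer still fits its original circle at (52,188), partly hidden by the arm, and the tub is unchanged. The arm touches nothing, so I'll hand in.

```bash
python3 -c "
from rig import r
o=r.observe();print(o['t'],abs(o['dq']).max());print(r.hand_in())"
```

```text
60.8 0.0072670771249472715
the job is handed in; nothing more can be done
None
```

The job is done and handed in at 60.8 s of the 136 s allowed, with the arm at rest and clear of everything. I worked in the order asked:

- **Caddy:** the salt shaker stands in the left bay and the spice jar in the right.
- **Ring tray:** the large ring is in the large bay and the small ring in the small bay.
- **Brush tray:** the nail brush lies bristles down.

The last pictures from both cameras show all five upright or flat in their bays and let go of. The blue and turquoise look-alikes were never gripped. Wrist force readings at the end of each move stayed under about 2 N.

- **Tub:** its image patch matches the first picture, with a mean difference of 2.5 grey levels.
- **Timer:** its pixel comparison came out high (25) because the arm partly hid it in the last top view. Its visible part still fits its original outline, and no move went near it, so I take it as unmoved, but that check is only partial.

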